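# Slide the steel beaker onto the rubber mat and scrub it with the bottle brush

### The job

Push the tall steel beaker along the bench, upright and without lifting it, until it stands wholly on the round rubber mat. Then take the bottle brush out of its leaning holder and, with the beaker still on the mat, scrub inside it: brush held down to the bottom, then two strokes, each up by at least half the beaker's depth and back down to the bottom. Let go of the brush so that it is left standing in the beaker, and leave the low beaker, the bottles, the jar and the white dish where they are.

Things in the scene. Friction and masses are not known exactly. Their poses are not given: they have to be found in the camera images.
- beaker: the tall beaker: open round stainless-steel cylinder, 92 mm outside diameter, 110 mm high, wall 4 mm, floor 5 mm thick (inside 84 mm wide, 105 mm deep), about 0.45 kg, loose, too wide to grasp across. It and the low beaker stand in either of two places on the robot's side of the mat. Origin at the centre of its underside, z up
- mat: flat round black rubber mat, 124 mm diameter, 1 mm thin, let into the bench: it does not obstruct sliding. Fixed. Origin at its centre, at bench level
- brush: bottle brush, 215 mm long, 90 g: stiff white bristle head 34 mm diameter, 80 mm long, then a round wooden handle 18 mm diameter, 135 mm long. Stands head down in the holder, leaning 32 degrees from vertical, handle end towards the robot. Origin at the centre of the head's free (lower) end; z runs along the brush to the handle end. Balance point 50 mm from the origin
- brush_tip (a point): centre of the free (lower) end of the brush's bristle head; same frame as brush
- holder: grey plastic brush holder, fixed at the left: base 120 by 90 by 20 mm with a round tube, 48 mm inside and 56 mm outside diameter, 62 mm long, closed below, leaning 32 degrees from vertical to the holder's -x; its mouth is at most 103 mm above the bench. 57 mm of the brush is inside: draw it out along the tube's axis. Origin under the base's centre, z up
- low_beaker: the low steel beaker, 84 mm wide, 55 mm high: leave it where it is. Origin at the centre of its underside
- amber_bottle: amber glass bottle with black cap, 54 mm wide, 115 mm high, standing near the mat; leave alone. Origin under its centre
- dropper_jar: small amber glass jar with black cap, 50 mm wide, 85 mm high, standing near the mat; leave alone. Origin under its centre
- wash_bottle: white plastic bottle, 68 mm wide, 170 mm high, at the right; leave alone. Origin under its centre
- dish: shallow white ceramic dish, 120 mm wide, 22 mm high, at the left; leave alone. Origin under its centre
Not all that is in view belongs to the job. Leave any purple look-alike of the brush alone.

How it is judged:
By the outcome, as a careful person would: the job done as asked, in the order asked, and still so for the second after the job is handed in, with the robot touching nothing.
It also fails if it takes over 67 s, if anything falls off the work surface, if the arm or the gripper's body presses on something with over 40 N, if the wrist force passes 120 N, or if a joint passes its speed limit or range.

### The arm

A 6-joint arm with a two-finger parallel gripper is mounted at the origin on the work surface. World frame = base frame: x ahead of the robot, y to its left, z up, the work surface at z = 0. Lengths are in m, angles in degrees, forces in N, time in s.
With the tool pointing down it reaches from about 0.3 to 1 m from the base axis. Payload 5.1 kg.
Tool frame: the origin (TCP) lies between the finger pads; the fingertips stand 14 mm ahead of it and the grasp point (between the pads) lies 5 mm behind it (r.finger_overhang is the distance from the TCP to the fingertips, in m); z points along the fingers, y is the line along which they close (so a half turn about z gives the same grasp; the last joint's range is limited). The gripper opens to 95 mm and grips with 3 to 60 N. Pads are 20 mm wide; open, the fingers measure 119 mm over their backs; the gripper's body (75 mm by 180 mm) begins 59 mm behind the grasp point.
Start: joints at [71.585, 7.093, 94.555, -0, 78.352, -4.733], TCP at [0.154, 0.632, 0.229] pointing down, gripper open.
Joint ranges: [-149.61, 149.61], [-58.7, 133.49], [1.44, 155.28], [-77.14, 257.14], [18.33, 153.61], [-166.67, 166.67]. Speed limits (degrees/s): [147.25, 147.25, 180, 180, 180, 180].

### API

Orientations are given as [roll, pitch, yaw] about the fixed x, y, z axes, in that order (R = Rz(yaw) Ry(pitch) Rx(roll)).
In Python, from plant import r gives the robot as it stands. The module is installed in compiled form; this text tells all that it offers.
- The arm moves only by the tool play_rows, never from a script. Its argument "deltas" is text: rows parted by semicolons, each of 5 numbers parted by spaces: the shift along the tool's x, y, z as a fraction of full scale, then the turn about the tool's z as a fraction of full scale, then the opening, from 0 (shut) to 1 (fully open). A call has 1 to 20 rows; each row shifts and turns the commanded pose from where the row before left it, along the tool's axes as they then stand; what a row does not reach is not made up. Full scale, the value 1, is 2 cm for a shift and 0.12 rad for a turn. A row lasts 1/10 s, in which the tool goes at most 50 mm and 8.59 degrees, less where a joint would pass 70% of its speed; a pose out of reach is approached as far as the arm can. A call with a number of a shift or a turn outside -1 to 1 is refused whole. A call with a gripper value outside its range is refused whole. The fingers move at their own pace and stop on an object; "newtons" is the grip in N (left out, the last holds). Time passes only in rows, so rows that do not move let the fingers close. It gives the time, the measured TCP pose, the force, the opening and the grip force at its end, in the units of the state.
- r.observe(): the state, without advancing time (a new reading comes with each control period).
- r.get_image(name): name is "side" or "top"; returns the picture (480x640x3 uint8, blue, green, red); there is no depth.
- r.camera_info(name): a dict with "vfov" (degrees; the focal length in pixels is half the picture's height over the tangent of half this angle, whatever the lens; pixels are square), "cx", "cy" (the principal point, pixels), "R" (3x3) and "t" (3): a world point X has camera coordinates R X + t. Camera axes: x right, y down, z forward; pixel columns grow to the right and rows downward; lengths in m; the calibration is good to about 2 mm. A picture is of the moment at which its call begins. camera_info takes no time and is no camera call.
- r.finish_job(): hands the job in; it is judged then, once.
Trained networks look in the newest picture that a camera, given by its name, has taken for a name from the list of things; names that differ only in an ending like _2 or _b are one class to them, and where a whole thing is asked for, a point or a joint stands for the part that bears it (a point fixed in the world has none). Each returns a list of dicts, best first, with "p" (0 to 1); they miss things now and then, are a little off and sometimes report something else, mostly with a low value. They report only what shows in the picture. A call takes as long as a camera call. They do not tell look-alikes from the thing itself.
- r.trace(label, camera): "mask" (480x640 bool, what is visible of it).
- r.pinpoint(label, camera): "position" ([x, y, z] in m, in the coordinates of the camera as it stood for that picture, good to about 4 mm: a listed point, or the origin of a listed thing).
The state is a dict: "time_s": time; "qpos": joint angles; "dq": joint speeds; "joint_torque": joint torques, N m; "eef_pos": TCP position; "eef_rot": TCP orientation; "wrist_force": force on the tool from outside, world axes, zero at the start; "wrist_torque": the same for the moment, N m; "finger_gap": finger opening in m; "finger_force": force on a finger pad.
Only numpy, scipy, OpenCV 4.12 (cv2) and the standard library are available. Lean on these libraries where they do the work, as an engineer would, in place of code of your own. Each camera call takes 0.05 s, during which the arm holds its last target. There are 200 camera calls.

## Working session

There is one attempt and no reset: what is moved stays moved. The work goes in short steps, Python scripts to look and compute and a tool call to move; the robot and the scene stay as the last step left them, time stands still between calls to the robot, and variables do not carry over. Pictures are saved under pics/ and viewed, at most 10 in all, crops included, and the job is handed in when it is done.

Besides the shell and the picture viewer there is one more tool, called after "Request:" by a JSON object that holds its "op" and its "data". play_rows: Moves the arm, as the interface text tells. Its arguments: {"type":"object","properties":{"deltas":{"type":"string"},"newtons":{"type":"number"}},"required":["deltas"]}

```bash
mkdir -p pics; cat > h.py <<'E'
import numpy as np, cv2
from plant import r
def cam(n):
    c=r.camera_info(n); return np.array(c["R"]),np.array(c["t"]),c
def toworld(p,n):
    R,t,c=cam(n); return R.T@(np.array(p)-t)
def find(l,n): 
    return [(round(d["p"],2),np.round(toworld(d["position"],n),3).tolist(),pix(toworld(d["position"],n),n)) for d in r.pinpoint(l,n)[:3]]
def pix(X,n):
    R,t,c=cam(n); f=240/np.tan(np.radians(c["vfov"]/2)); q=R@np.array(X)+t
    return [round(float(f*q[0]/q[2]+c["cx"])),round(float(f*q[1]/q[2]+c["cy"]))]
def ray(u,v,n,z):
    R,t,c=cam(n); f=240/np.tan(np.radians(c["vfov"]/2))
    d=R.T@np.array([(u-c["cx"])/f,(v-c["cy"])/f,1]); o=-R.T@t
    return o+d*(z-o[2])/d[2]
E
python3 - <<'E'
from h import *
ims=[]
for n in("top","side"):
    cv2.imwrite(f"pics/{n}0.png",r.get_image(n))
    for l in("beaker","mat","brush","holder","low_beaker","amber_bottle","dropper_jar","wash_bottle","dish"): print(n,l,find(l,n))
    print(r.camera_info(n))
print(r.observe())
E
```

```text
top beaker [(0.83, [0.49, 0.028, -0.005], [313, 280])]
top mat [(0.8, [0.655, -0.08, -0.004], [357, 209])]
top brush [(0.88, [0.426, 0.399, 0.018], [151, 310]), (0.75, [0.581, 0.298, 0.036], [194, 241])]
top holder [(0.88, [0.569, 0.29, 0.005], [200, 248]), (0.15, [0.735, -0.277, -0.001], [440, 174])]
top low_beaker [(0.86, [0.496, -0.204, -0.002], [412, 275])]
top amber_bottle [(0.58, [0.717, 0.077, 0.0], [291, 184]), (0.44, [0.487, 0.028, -0.0], [313, 281])]
top dropper_jar [(0.56, [0.733, -0.273, 0.001], [438, 175])]
top wash_bottle [(0.58, [0.514, -0.419, -0.002], [503, 266]), (0.56, [0.659, -0.081, 0.0], [358, 207]), (0.17, [0.717, 0.073, 0.0], [292, 184])]
top dish [(0.64, [0.602, 0.43, -0.003], [141, 235])]
{'vfov': 47.78253964081104, 'cx': 323.5011651925936, 'cy': 243.83019739438944, 'R': array([[-0.01686729, -0.99985445,  0.00256435],
       [-0.99750598,  0.01665176, -0.0685897 ],
       [ 0.06853702, -0.00371488, -0.99764166]]), 't': array([0.01118569, 0.57176987, 1.23284926])}
side beaker [(0.59, [0.489, 0.017, -0.002], [367, 275])]
side mat [(0.87, [0.658, -0.088, 0.003]
[... 822 characters left out ...]
 0.8482042 ])}
{'time_s': 1.0, 'qpos': array([ 7.15855331e+01,  7.09225470e+00,  9.45551088e+01,  2.23545901e-04,
        7.83526513e+01, -4.73274180e+00]), 'dq': array([-0.0247434 , -0.04169143,  0.05574071, -0.03229021, -0.0060837 ,
        0.10394444]), 'joint_torque': array([-8.20900186e-04, -4.17611504e+01, -3.60227895e+01,  7.74561404e-02,
        4.29438427e-02, -1.46989169e-05]), 'eef_pos': array([0.1537673 , 0.63153562, 0.2286683 ]), 'eef_rot': array([ 1.79999997e+02, -2.19417232e-04,  1.66318230e+02]), 'wrist_force': array([ 0.54816872, -0.54325148,  0.52174362]), 'wrist_torque': array([-0.03690268,  0.01544607,  0.0760801 ]), 'finger_force': 0.0, 'finger_gap': 0.09464083899286611}
```

View pics/top0.png

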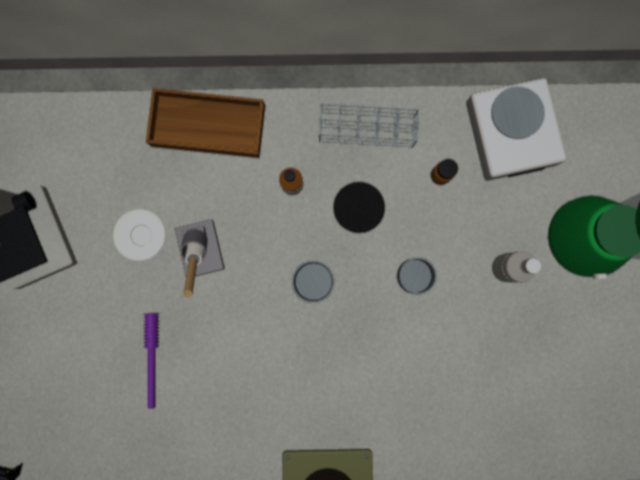

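View pics/side0.png

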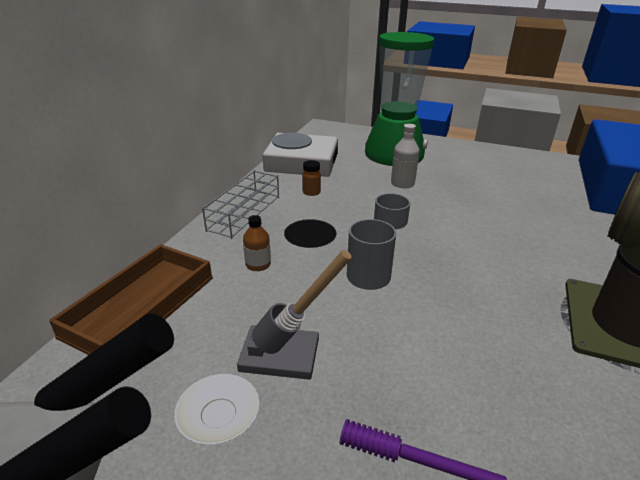

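Look-alikes for the brush: the wooden-handled brush in the holder (top 190,265; side 315,285) and the purple one lying down (top 151,360). I choose the one in the holder. The tall beaker is at top 313,281 / side 370,255. The low beaker is at top 416,276 / side 391,210, visibly shorter in the side view. Next I refine both positions by fitting silhouettes and take one close crop.

```bash
cat >> h.py <<'E'
from scipy.optimize import minimize
def proj(P,n):
    R,t,c=cam(n); f=240/np.tan(np.radians(c["vfov"]/2)); q=P@R.T+t
    return f*q[:,:2]/q[:,2:]+[c["cx"],c["cy"]]
def fitcyl(l,rad,h,x0,cams=("top","side")):
    """xy of an upright cylinder whose silhouettes' bounding boxes and centroids fit the masks"""
    a=np.linspace(0,2*np.pi,60); C=np.c_[rad*np.cos(a),rad*np.sin(a)]; M={}
    for n in cams:
        r.get_image(n)
        best=None
        for d in r.trace(l,n):
            m=d["mask"]
            if best is None or d["p"]>best[0]: best=(d["p"],m)
        M[n]=best[1]
    def hull(x,n):
        P=np.vstack([np.c_[C+x,np.zeros(60)],np.c_[C+x,np.full(60,h)]])
        return cv2.convexHull(proj(P,n).astype(np.float32))
    def cost(x):
        s=0
        for n in cams:
            k=np.zeros((480,640),np.uint8); cv2.fillConvexPoly(k,np.round(hull(x,n)*16).astype(np.int32),1,cv2.LINE_8,4)
            k=k>0; s+=1-(k&M[n]).sum()/(k|M[n]).sum()
        return s
    o=minimize(cost,x0,method="Nelder-Mead",options=dict(initial_simplex=np.array(x0)+[[0,0],[.008,0],[0,.008]],xatol=2e-4,fatol=1e-4))
    return np.round(o.x,4),round(o.fun,3)
def plan(target,yaw):
    """tool-frame shift (units of 2 cm) and turn (units of .12 rad) to a world TCP target, tool down; shift given in the tool's present axes"""
    o=r.observe(); y=np.radians(o["eef_rot"][2]); d=np.array(target)-o["eef_pos"]
    tx=[np.cos(y),np.sin(y),0]; ty=[np.sin(y),-np.cos(y),0]
    yw=np.degrees(y); turn=-((yaw-yw+180)%360-180)
    y2=np.radians(yaw); print("now",o["eef_pos"].round(4),"yaw",yw.round(2),"turn",round(np.radians(turn)/.12,2))
    print("shift old axes",np.round([d@tx/.02,d@ty/.02,-d[2]/.02],2),"new axes",np.round([(d[0]*np.cos(y2)+d[1]*np.sin(y2))/.02,(d[0]*np.sin(y2)-d[1]*np.cos(y2))/.02,-d[2]/.02],2))
E
python3 - <<'E'
from h import *
b=fitcyl("beaker",.046,.11,[.4895,.0225]); m=fitcyl("mat",.062,.0005,[.6565,-.084]); print(b,m)
b,m=b[0],m[0]
d=m-b; L=np.hypot(*d); d/=L; yaw=np.degrees(np.arctan2(-d[1],-d[0])); print(L,yaw)
plan([*(b-.095*d),.29],yaw)
s=r.get_image("side"); c=[cv2.resize(s[200:400,210:410],(400,400)),cv2.resize(s[180:300,330:450],(400,400))]
cv2.imwrite("pics/crop0.png",np.hstack(c))
E
```

```text
(array([0.4859, 0.0251]), np.float64(0.127)) (array([ 0.6584, -0.0874]), np.float64(0.191))
0.2059429532661897 146.88865803962798
now [0.1538 0.6315 0.2286] yaw 166.32 turn 2.83
shift old axes [-18.83 -23.95  -3.07] new axes [-25.72 -16.33  -3.07]
```

View pics/crop0.png

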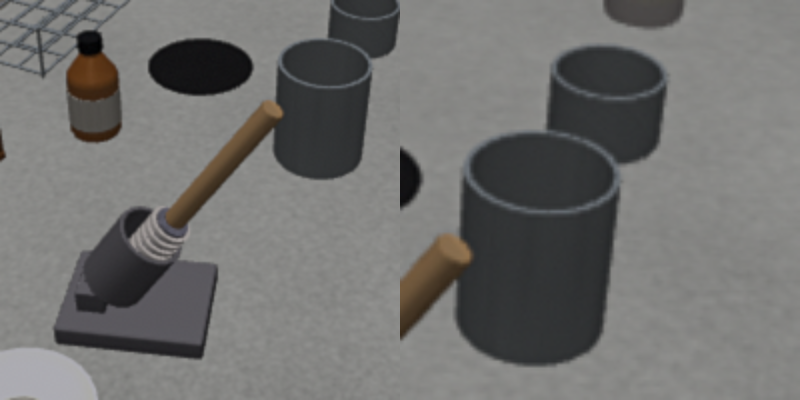

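The crops confirm both choices: the white bristle head and wooden handle sit in the grey tube, and the tall beaker is the near one. Moving behind the beaker.

Request:
{"op": "play_rows", "data": {"deltas": "0 0 -1 0.94 0.74;0 0 -1 0.94 0.74;0 0 -1 0.95 0.74;-1 -0.63 0 0 0.74;-1 -0.63 0 0 0.74;-1 -0.63 0 0 0.74;-1 -0.63 0 0 0.74;-1 -0.63 0 0 0.74;-1 -0.63 0 0 0.74;-1 -0.63 0 0 0.74;-1 -0.63 0 0 0.74;-1 -0.63 0 0 0.74;-1 -0.63 0 0 0.74;-1 -0.63 0 0 0.74;-1 -0.63 0 0 0.74;-1 -0.63 0 0 0.74;-1 -0.63 0 0 0.74;-1 -0.63 0 0 0.74;-1 -0.63 0 0 0.74;-1 -0.63 0 0 0.74"}}

```text
time_s: 3.45
eef_pos: [0.3216, 0.2654, 0.2889]
eef_rot: [180.0, 0.0, 146.9]
wrist_force: [0.5, 0.2, -0.3]
finger_gap: 0.0701
finger_force: 0.0
```

Request:
{"op": "play_rows", "data": {"deltas": "-1 -0.63 0 0 0.74;-1 -0.63 0 0 0.74;-1 -0.63 0 0 0.74;-1 -0.63 0 0 0.74;-1 -0.63 0 0 0.74;-1 -0.63 0 0 0.74;-1 -0.63 0 0 0.74;-1 -0.63 0 0 0.74;-0.8 -0.6 0 0 0.74;0 0 0 0 0.74;0 0 0 0 0.74"}}

```text
time_s: 4.55
eef_pos: [0.407, 0.0756, 0.2887]
eef_rot: [180.0, -0.0, 146.8]
wrist_force: [0.9, -0.1, 0.3]
finger_gap: 0.0703
finger_force: 0.0
```

```bash
python3 - <<'E'
from h import *
b=fitcyl("beaker",.046,.11,[.486,.025],("top",)); print(b, find("beaker","top"),r.observe()["time_s"])
b=np.array([.487,.0245]);m=np.array([.6575,-.086])
d=m-b; L=np.hypot(*d); d/=L; yaw=np.degrees(np.arctan2(-d[1],-d[0])); print(L,yaw)
plan([*(b-.085*d),.066],yaw)
E
```

```text
(array([0.4865, 0.0259]), np.float64(0.054)) [(0.88, [0.487, 0.026, -0.001], [313, 281])] 4.7
0.2031760320510271 147.0529760103928
now [0.4068 0.0763 0.2887] yaw 146.92 turn -0.02
shift old axes [-5.200e-01  1.000e-02  1.114e+01] new axes [-5.200e-01  1.000e-02  1.114e+01]
```

Request:
{"op": "play_rows", "data": {"deltas": "0 0 1 0 0.74;0 0 1 0 0.74;0 0 1 0 0.74;0 0 1 0 0.74;0 0 1 0 0.74;0 0 1 0 0.74;0 0 1 0 0.74;0 0 1 0 0.74;0 0 1 0 0.74;0 0 1 0 0.74;-0.5 0 1 0 0.74;-0.8 0 0 0 0.74;-0.5 0 0 0 0.74;-0.3 0 0 0 0.74;-0.3 0 0 0 0.74;-0.3 0 0 0 0.74;-0.3 0 0 0 0.74;-0.3 0 0 0 0.74;-0.4 0 0 0 0.74;-0.4 0 0 0 0.74"}}

```text
time_s: 6.7
eef_pos: [0.4758, 0.0307, 0.0689]
eef_rot: [-180.0, -0.0, 146.9]
wrist_force: [-3.8, 2.8, 4.7]
finger_gap: 0.0705
finger_force: 3.2
```

Request:
{"op": "play_rows", "data": {"deltas": "-0.4 0 0 0 0.74;-0.4 0 0 0 0.74;-0.4 0 0 0 0.74;-0.4 0 0 0 0.74;-0.4 0 0 0 0.74;-0.4 0 0 0 0.74;-0.4 0 0 0 0.74;-0.4 0 0 0 0.74;-0.4 0 0 0 0.74;-0.4 0 0 0 0.74;-0.4 0 0 0 0.74;-0.4 0 0 0 0.74;-0.4 0 0 0 0.74;-0.4 0 0 0 0.74;-0.4 0 0 0 0.74;-0.3 0 0 0 0.74;-0.2 0 0 0 0.74;-0.1 0 0 0 0.74;0 0 0 0 0.74"}}

```text
time_s: 8.6
eef_pos: [0.5866, -0.0417, 0.0686]
eef_rot: [-180.0, 0.0, 146.9]
wrist_force: [-1.6, -0.1, 3.3]
finger_gap: 0.0703
finger_force: 2.2
```

```bash
python3 - <<'E'
from h import *
print(fitcyl("beaker",.046,.11,[.62,-.06])); print(find("beaker","side"),find("beaker","top"),find("mat","top"))
o=r.observe(); print(o["time_s"],o["eef_pos"],o["wrist_force"])
a=np.radians(147); print(o["eef_pos"][:2]-.0405*np.array([np.cos(a),np.sin(a)]))
cv2.imwrite("pics/push.png",np.vstack([r.get_image("top")[150:330,200:480],r.get_image("side")[150:330,200:480]]))
E
```

```text
Traceback (most recent call last):
  File "h.py", line 29, in fitcyl
    M[n]=best[1]
         ~~~~^^^
TypeError: 'NoneType' object is not subscriptable
```

```bash
python3 - <<'E'
from h import *
t=r.get_image("top");s=r.get_image("side")
print(find("beaker","side"),find("beaker","top"),find("mat","top"))
try: print(fitcyl("beaker",.046,.11,[.62,-.06],("side",)))
except Exception as e: print(e)
cv2.imwrite("pics/push.png",cv2.resize(np.hstack([t[130:330,230:430],s[130:330,220:420]]),None,fx=2,fy=2))
E
```

```text
[(0.64, [0.621, -0.071, -0.002], [322, 241])] [] [(0.87, [0.657, -0.078, 0.0], [357, 208])]
(array([ 0.6187, -0.0707]), np.float64(0.371))
```

View pics/push.png

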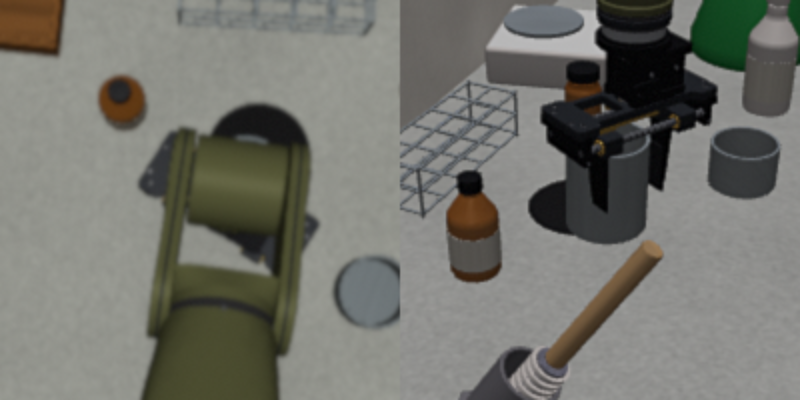

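The beaker is upright and cradled in the fork, half over the mat. Finishing the push, with a slight sideways correction.

Request:
{"op": "play_rows", "data": {"deltas": "-0.2 0.03 0 0 0.74;-0.3 0.05 0 0 0.74;-0.3 0.05 0 0 0.74;-0.3 0.05 0 0 0.74;-0.3 0.05 0 0 0.74;-0.3 0.05 0 0 0.74;-0.2 0.02 0 0 0.74;-0.1 0 0 0 0.74;0 0 0 0 0.74;0.3 0 0 0 0.74;1 0 0 0 0.74;1 0 0 0 0.74;1 0 -1 0 0.74;1 0 -1 0 0.74;1 0 -1 0 0.74;1 0 -1 0 0.74;1 0 -1 0 0.74;1 0 -1 0 0.74;1 0 -1 0 0.74;0 0 -1 0 0.74"}}

```text
time_s: 11.05
eef_pos: [0.4658, 0.0445, 0.2298]
eef_rot: [179.9, 0.1, 147.0]
wrist_force: [0.2, 0.9, 0.0]
finger_gap: 0.0701
finger_force: 0.0
```

```bash
python3 - <<'E'
from h import *
for n in("top","side"):
    cv2.imwrite(f"pics/x_{n}.png",r.get_image(n)); 
    for l in ("beaker","mat","brush","brush_tip","holder"): print(n,l,find(l,n))
try: print(fitcyl("beaker",.046,.11,[.657,-.083]))
except Exception as e: print(e)
t=cv2.imread("pics/x_top.png");s=cv2.imread("pics/x_side.png")
cv2.imwrite("pics/push2.png",np.hstack([cv2.resize(t[150:270,300:420],(400,400)),cv2.resize(s[170:290,250:370],(400,400))]))
E
```

```text
top beaker [(0.64, [0.658, -0.08, -0.001], [357, 207])]
top mat [(0.39, [0.58, 0.293, 0.034], [196, 242])]
top brush [(0.91, [0.58, 0.297, 0.035], [194, 242]), (0.78, [0.419, 0.4, 0.019], [151, 313])]
top brush_tip [(0.83, [0.42, 0.4, 0.016], [151, 313]), (0.77, [0.578, 0.291, 0.036], [197, 243])]
top holder [(0.82, [0.569, 0.29, 0.005], [200, 248])]
side beaker [(0.95, [0.655, -0.089, -0.002], [311, 234])]
side mat [(0.68, [0.657, -0.085, 0.002], [310, 233])]
side brush [(0.9, [0.579, 0.289, 0.038], [270, 338]), (0.64, [0.42, 0.396, 0.015], [342, 432]), (0.6, [0.654, -0.085, 0.005], [311, 232])]
side brush_tip [(0.89, [0.422, 0.398, 0.017], [340, 432])]
side holder [(0.8, [0.563, 0.284, 0.003], [281, 354])]
(array([ 0.6538, -0.0782]), np.float64(0.168))
```

View pics/push2.png

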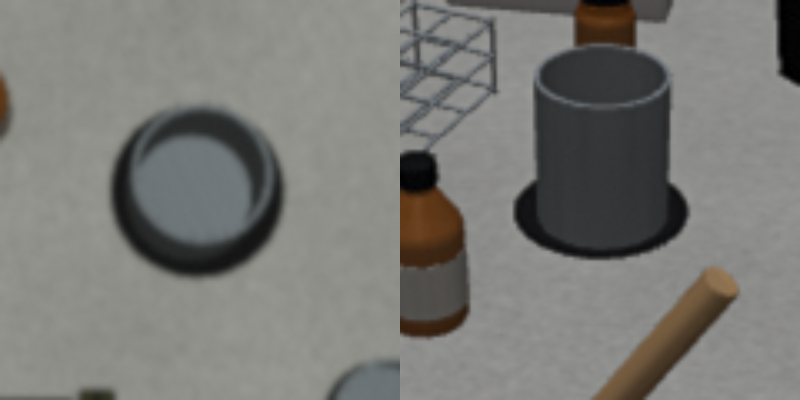

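The beaker stands upright with black mat showing all round it. Next I triangulate the brush handle's end, which appears at top 188,294 and side 346,256.

```bash
python3 - <<'E'
from h import *
# handle axis from the side & top masks of the brush
L={}
for n in("top","side"):
    r.get_image(n)
    for d in r.trace("brush",n):
        v,u=np.nonzero(d["mask"]); print(n,round(d["p"],2),u.min(),u.max(),v.min(),v.max(),len(u))
        if d["p"]>.4 and n not in L and d["mask"][255:290 if n=="top" else 300, 180:345].sum()>80 :
            L[n]=np.c_[u,v].astype(float)
tip=np.array([.580,.2925,.036])
def model(p,n,s):
    tx,ty,tz,az,tilt=p; a=np.array([np.sin(tilt)*np.cos(az),np.sin(tilt)*np.sin(az),np.cos(tilt)])
    return proj(np.array([tx,ty,tz])+np.outer(s,a),n)
# per camera: principal line of handle part
import scipy.optimize as so
def res(p):
    out=[]
    for n in L:
        P=model(p,n,np.array([.12,.215])); e=P[1]-P[0]; ln=np.hypot(*e); e/=ln
        Q=L[n]-P[0]; t=Q@e; k=(t>0); nrm=Q@[-e[1],e[0]]
        out+=[nrm[k].mean(), np.polyfit(t[k],nrm[k],1)[0]*ln, (np.percentile(Q@e,99.7)-ln)*.5]
    out+=list((np.array(p[:3])-tip)/.002); out.append((p[4]-np.radians(32))/.01)
    return out
o=so.least_squares(res,[*tip,np.pi,np.radians(32)]); p=o.x
print(p[:3].round(4),np.degrees(p[3:]).round(2),np.round(o.fun,2))
az,ti=p[3:]; a=np.array([np.sin(ti)*np.cos(az),np.sin(ti)*np.sin(az),np.cos(ti)])
print("axis",a.round(3),"end",(p[:3]+.215*a).round(3),[ (n,model(p,n,[.08,.215]).round(0).tolist()) for n in L])
E
```

```text
top 0.69 183 202 242 297 672
top 0.65 144 158 313 408 991
side 0.63 276 350 250 329 1407
[0.5778 0.2916 0.0374] [192.7   32.34] [ 0.02  0.63  1.2   0.01 -0.    1.43 -1.11 -0.45  0.7   0.58]
axis [-0.522 -0.118  0.845] end [0.466 0.266 0.219] [('top', [[193.0, 260.0], [187.0, 294.0]]), ('side', [[295.0, 311.0], [346.0, 254.0]])]
```

```bash
python3 - <<'E'
from h import *
plan([.488,.2713,.29],192.7)
print(r.observe()["qpos"].round(1))
E
```

```text
now [0.4673 0.0435 0.2287] yaw 146.86 turn -6.67
shift old axes [ 5.36 10.1  -3.06] new axes [-3.51 10.88 -3.06]
[ -1.2 -16.7 116.8   0.   79.9 -58.1]
```

Request:
{"op": "play_rows", "data": {"deltas": "0 0 -1 -0.95 0.7;0 0 -1 -0.95 0.7;0 0 -1 -0.95 0.7;0 0 0 -0.95 0.7;0 0 0 -0.95 0.7;0 0 0 -0.95 0.7;0 0 0 -0.97 0.7;-0.32 1 0 0 0.7;-0.32 1 0 0 0.7;-0.32 1 0 0 0.7;-0.32 1 0 0 0.7;-0.32 1 0 0 0.7;-0.32 1 0 0 0.7;-0.32 1 0 0 0.7;-0.32 1 0 0 0.7;-0.32 1 0 0 0.7;-0.32 1 0 0 0.7;-0.3 0.88 0 0 0.7;0 0 0 0 0.7;0 0 0 0 0.7"}}

```text
time_s: 14.05
eef_pos: [0.4876, 0.2711, 0.2885]
eef_rot: [-180.0, -0.0, -167.2]
wrist_force: [-0.8, 0.3, -0.1]
finger_gap: 0.0666
finger_force: 0.0
```

```bash
python3 - <<'E'
from h import *
plan([.488,.2713,.1777],192.7)
E
```

```text
now [0.4876 0.2711 0.2885] yaw -167.24 turn 0.01
shift old axes [-0.02  0.    5.54] new axes [-0.02  0.    5.54]
```

Request:
{"op": "play_rows", "data": {"deltas": "0 0 1 0 0.7;0 0 1 0 0.7;0 0 1 0 0.7;0 0 1 0 0.7;0 0 1 0 0.7;0 0 0.5 0 0.7;0 0 0 0 0.3;0 0 0 0 0;0 0 0 0 0;0 0 0 0 0;0 0 0 0 0;0 0 0 0 0;0 0 0 0 0", "newtons": 15}}

```text
time_s: 15.35
eef_pos: [0.4877, 0.2712, 0.1789]
eef_rot: [-180.0, 0.0, -167.3]
wrist_force: [-0.7, -0.7, 0.3]
finger_gap: 0.0177
finger_force: 15.0
```

```bash
python3 - <<'E'
from h import *
o=r.observe();print(o["finger_gap"],o["finger_force"],o["wrist_force"],o["wrist_torque"],o["eef_pos"])
s=r.get_image("side");cv2.imwrite("pics/grip.png",cv2.resize(s[150:390,180:420],None,fx=2,fy=2))
E
```

```text
0.017747096217285138 14.992760717868805 [-0.69015067 -0.68149354  0.34185354] [0.03332787 0.03101136 0.04258434] [0.48771519 0.2712142  0.17887285]
```

View pics/grip.png

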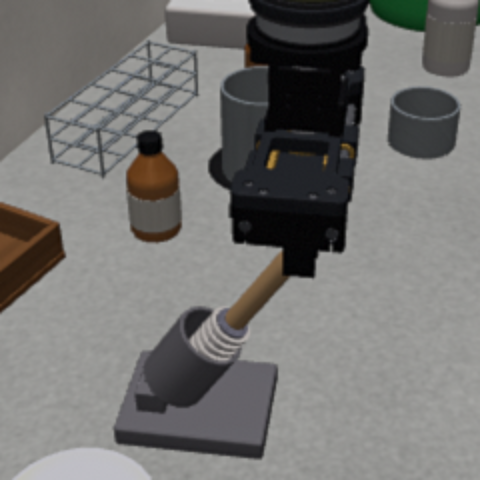

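Held: the gap is 17.7 mm, matching the 18 mm handle. Drawing out along the tube's axis.

Request:
{"op": "play_rows", "data": {"deltas": "0.14 0 -0.21 0 0;0.27 0 -0.42 0 0;0.27 0 -0.42 0 0;0.27 0 -0.42 0 0;0.27 0 -0.42 0 0;0.27 0 -0.42 0 0;0.27 0 -0.42 0 0;0.27 0 -0.42 0 0;0.27 0 -0.42 0 0;0 0 -0.8 0 0;0 0 -1 0 0;0 0 -1 0 0;0 0 0 0 0"}}

```text
time_s: 16.7
eef_pos: [0.4443, 0.2617, 0.3106]
eef_rot: [179.9, 0.4, -167.3]
wrist_force: [-0.8, 0.9, 0.1]
finger_gap: 0.0176
finger_force: 15.0
```

```bash
python3 - <<'E'
from h import *
o=r.observe();print(o["finger_gap"],o["finger_force"],o["wrist_force"],o["wrist_torque"],o["eef_pos"])
s=r.get_image("side");cv2.imwrite("pics/drawn.png",s[100:400,150:450])
for n in("top","side"):
    r.get_image(n); print(find("brush",n),find("brush_tip",n))
E
```

```text
0.017584380294130078 14.994332939386368 [-0.82776983  0.87135981  0.0750143 ] [-0.01201842  0.09715628 -0.04973891] [0.44428209 0.26169896 0.31059813]
[(0.95, [0.54, 0.287, 0.166], [184, 257]), (0.36, [0.535, 0.283, 0.166], [186, 260])] [(0.89, [0.536, 0.285, 0.165], [185, 259]), (0.51, [0.511, -0.422, -0.001], [504, 267])]
[(0.67, [0.532, 0.28, 0.164], [298, 280]), (0.63, [0.422, 0.397, 0.016], [340, 432])] [(0.92, [0.525, 0.277, 0.161], [303, 282]), (0.85, [0.418, 0.401, 0.017], [342, 435])]
```

View pics/drawn.png

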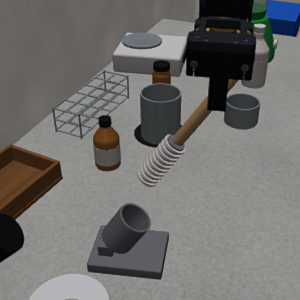

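The brush is out and still tilted. I'll relax the grip to let it swing towards vertical under gravity.

Request:
{"op": "play_rows", "data": {"deltas": "0 0 0 0 0;0 0 0 0 0;0 0 0 0 0;0 0 0 0 0;0 0 0 0 0;0 0 0 0 0", "newtons": 3}}

```text
time_s: 17.65
eef_pos: [0.4428, 0.261, 0.3061]
eef_rot: [180.0, 0.0, -167.3]
wrist_force: [0.1, 0.2, -0.9]
finger_gap: 0.0178
finger_force: 3.0
```

```bash
cat >> h.py <<'E'
def tilt():
    o=r.observe(); g=o["eef_pos"]+[0,0,.005]; print(o["time_s"].__round__(2),"TCP",o["eef_pos"].round(4),"F",o["wrist_force"].round(1),"gap",round(o["finger_gap"],4))
    for n in("top","side"):
        r.get_image(n)
        for d in r.pinpoint("brush_tip",n)[:3]:
            X=toworld(d["position"],n)
            e=X-g
            if np.linalg.norm(e)<.23: print(n,round(d["p"],2),X.round(3),"dist",np.linalg.norm(e).round(3),"tilt",np.degrees(np.arctan2(np.hypot(e[0],e[1]),-e[2])).round(1),"az",np.degrees(np.arctan2(e[1],e[0])).round(0))
E
python3 -c "
from h import *
tilt()"
```

```text
17.65 TCP [0.4428 0.261  0.3061] F [ 0.1  0.2 -0.9] gap 0.0178
top 0.49 [0.489 0.272 0.142] dist 0.176 tilt 15.7 az 14.0
side 0.78 [0.481 0.268 0.142] dist 0.174 tilt 12.7 az 10.0
```

```bash
python3 -c "
from h import *
plan([.63,-.088,.32],192.7)"
```

```text
now [0.4428 0.261  0.3061] yaw -167.28 turn 0.0
shift old axes [ -5.29 -19.08  -0.69] new axes [ -5.29 -19.08  -0.69]
```

Request:
{"op": "play_rows", "data": {"deltas": "-0.7 -0.5 -0.35 0 0;-1 -1 -0.35 0 0;-0.7 -1 0 0 0;-0.5 -1 0 0 0;-0.4 -1 0 0 0;-0.4 -1 0 0 0;-0.3 -1 0 0 0;-0.3 -1 0 0 0;-0.2 -1 0 0 0;-0.2 -1 0 0 0;-0.2 -1 0 0 0;-0.1 -1 0 0 0;-0.1 -1 0 0 0;-0.1 -1 0 0 0;-0.1 -1 0 0 0;0 -1 0 0 0;0 -1 0 0 0;0 -1 0 0 0;0 -1 0 0 0;0 -0.6 0 0 0"}}

```text
time_s: 19.85
eef_pos: [0.6306, -0.09, 0.3199]
eef_rot: [-180.0, -0.0, -167.3]
wrist_force: [-0.7, 0.5, -1.3]
finger_gap: 0.0182
finger_force: 3.0
```

Request:
{"op": "play_rows", "data": {"deltas": "0 0 0 0 0;0 0 0 0 0;0 0 0 0 0"}}

```text
time_s: 20.15
eef_pos: [0.6302, -0.0876, 0.3201]
eef_rot: [180.0, 0.0, -167.2]
wrist_force: [0.1, -0.1, -0.6]
finger_gap: 0.0179
finger_force: 3.0
```

```bash
python3 -c "
from h import *
tilt()"
```

```text
20.15 TCP [ 0.6302 -0.0876  0.3201] F [ 0.1 -0.1 -0.6] gap 0.0179
top 0.43 [ 0.66  -0.076  0.149] dist 0.179 tilt 10.2 az 21.0
side 0.7 [ 0.653 -0.081  0.151] dist 0.176 tilt 7.6 az 16.0
```

The tip is at about (0.657, -0.079, 0.150), right above the beaker, with about 9° of tilt left. Firming the grip and lowering.

Request:
{"op": "play_rows", "data": {"deltas": "0 -0.1 0 0 0;0 -0.1 0 0 0;0 0 0.5 0 0;0 0 0.8 0 0;0 0 0.8 0 0;0 0 0.8 0 0;0 0 0.8 0 0;0 0 0.8 0 0;0 0 0.8 0 0;0 0 0.6 0 0;0 0 0.3 0 0;0 0 0.1 0 0;0 0 0 0 0;0 0 0 0 0", "newtons": 15}}

```text
time_s: 21.75
eef_pos: [0.6317, -0.0923, 0.1951]
eef_rot: [-180.0, 0.1, -167.3]
wrist_force: [-0.8, -0.5, -0.7]
finger_gap: 0.0177
finger_force: 15.0
```

Request:
{"op": "play_rows", "data": {"deltas": "0 0 0.1 0 0;0 0 0.1 0 0;0 0 0.1 0 0;0 0 0.1 0 0;0 0 0 0 0"}}

```text
time_s: 22.25
eef_pos: [0.6309, -0.0921, 0.1855]
eef_rot: [180.0, -0.0, -167.3]
wrist_force: [0.5, -0.0, -0.5]
finger_gap: 0.0176
finger_force: 15.0
```

```bash
python3 - <<'E'
from h import *
tilt()
for n in("top","side"): print(find("beaker",n))
t=r.get_image("top");s=r.get_image("side")
cv2.imwrite("pics/in.png",np.hstack([cv2.resize(t[110:260,290:440],(400,400)),cv2.resize(s[120:270,240:390],(400,400))]))
E
```

```text
22.25 TCP [ 0.6309 -0.0921  0.1855] F [ 0.5 -0.  -0.5] gap 0.0176
[(0.67, [0.657, -0.079, -0.003], [357, 208])]
[(0.95, [0.653, -0.089, -0.003], [312, 234])]
```

View pics/in.png

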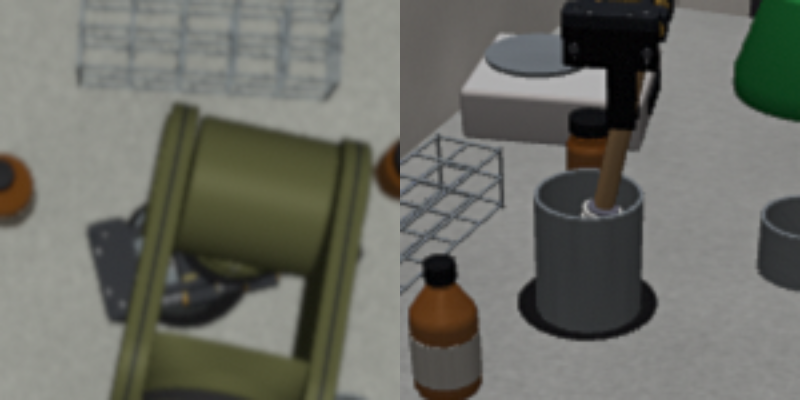

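The brush is in the beaker, with about 10 mm still to the floor. Creeping down until it makes contact.

Request:
{"op": "play_rows", "data": {"deltas": "0 0 0.1 0 0;0 0 0.1 0 0;0 0 0.1 0 0;0 0 0 0 0"}}

```text
time_s: 23.05
eef_pos: [0.6309, -0.0921, 0.1794]
eef_rot: [180.0, -0.1, -167.3]
wrist_force: [-0.9, 0.3, -0.1]
finger_gap: 0.0177
finger_force: 15.0
```

Request:
{"op": "play_rows", "data": {"deltas": "0 0 0.05 0 0;0 0 0.05 0 0;0 0 0 0 0"}}

```text
time_s: 23.35
eef_pos: [0.6311, -0.0921, 0.1779]
eef_rot: [180.0, -0.0, -167.3]
wrist_force: [-0.6, 0.0, -0.8]
finger_gap: 0.0178
finger_force: 15.0
```

Request:
{"op": "play_rows", "data": {"deltas": "0 0 0.05 0 0;0 0 0.05 0 0;0 0 0 0 0"}}

```text
time_s: 23.65
eef_pos: [0.6314, -0.0922, 0.1768]
eef_rot: [-180.0, 0.0, -167.3]
wrist_force: [-0.9, 0.7, 1.4]
finger_gap: 0.018
finger_force: 15.0
```

Request:
{"op": "play_rows", "data": {"deltas": "0 0 0.05 0 0;0 0 0.05 0 0;0 0 0 0 0"}}

```text
time_s: 23.95
eef_pos: [0.632, -0.0923, 0.1767]
eef_rot: [-179.9, 0.1, -167.3]
wrist_force: [-2.7, 0.3, 7.9]
finger_gap: 0.0176
finger_force: 15.0
```

The floor contact shows: 7.9 N at TCP z 0.177. First stroke: up 68 mm, back down, and press.

Request:
{"op": "play_rows", "data": {"deltas": "0 0 0 0 0;0 0 0 0 0;0 0 -0.4 0 0;0 0 -0.6 0 0;0 0 -0.6 0 0;0 0 -0.6 0 0;0 0 -0.6 0 0;0 0 -0.4 0 0;0 0 -0.2 0 0;0 0 0 0 0;0 0 0 0 0"}}

```text
time_s: 25.05
eef_pos: [0.6309, -0.0921, 0.2415]
eef_rot: [180.0, -0.0, -167.3]
wrist_force: [0.7, -0.1, -0.8]
finger_gap: 0.0177
finger_force: 15.0
```

Request:
{"op": "play_rows", "data": {"deltas": "0 0 0.4 0 0;0 0 0.6 0 0;0 0 0.6 0 0;0 0 0.6 0 0;0 0 0.6 0 0;0 0 0.3 0 0;0 0 0.2 0 0;0 0 0.1 0 0;0 0 0 0 0;0 0 0 0 0;0 0 0 0 0"}}

```text
time_s: 26.15
eef_pos: [0.6321, -0.0921, 0.1767]
eef_rot: [-180.0, 0.1, -167.3]
wrist_force: [-2.1, -0.0, 5.6]
finger_gap: 0.0177
finger_force: 15.0
```

Stroke one rose 65 mm and came back to the floor (5.6 N). Second stroke.

Request:
{"op": "play_rows", "data": {"deltas": "0 0 -0.4 0 0;0 0 -0.6 0 0;0 0 -0.6 0 0;0 0 -0.6 0 0;0 0 -0.6 0 0;0 0 -0.4 0 0;0 0 -0.2 0 0;0 0 0 0 0;0 0 0 0 0"}}

```text
time_s: 27.05
eef_pos: [0.6309, -0.0921, 0.2415]
eef_rot: [180.0, -0.0, -167.3]
wrist_force: [-0.3, 0.3, -1.7]
finger_gap: 0.0178
finger_force: 15.0
```

Request:
{"op": "play_rows", "data": {"deltas": "0 0 0.4 0 0;0 0 0.6 0 0;0 0 0.6 0 0;0 0 0.6 0 0;0 0 0.6 0 0;0 0 0.3 0 0;0 0 0.2 0 0;0 0 0.1 0 0;0 0 0.03 0 0;0 0 0 0 0;0 0 0 0 0;0 0 0 0 0"}}

```text
time_s: 28.25
eef_pos: [0.6323, -0.092, 0.1766]
eef_rot: [-180.0, 0.2, -167.3]
wrist_force: [-2.3, 1.1, 8.0]
finger_gap: 0.0173
finger_force: 15.0
```

```bash
python3 - <<'E'
from h import *
tilt(); r.get_image("side"); print(find("beaker","side"),find("brush_tip","side"))
E
```

```text
28.25 TCP [ 0.6323 -0.092   0.1766] F [-2.3  1.1  8. ] gap 0.0173
[(0.98, [0.654, -0.089, -0.004], [311, 234])] [(0.85, [0.422, 0.401, 0.012], [340, 436])]
```

Request:
{"op": "play_rows", "data": {"deltas": "0 0 -0.08 0 0;0 0 0 0 0;0 0 0 0 0.3;0 0 0 0 0.5;0 0 0 0 0.7;0 0 0 0 0.7;0 0 0 0 0.7;0 0 0 0 0.7;0 0 0 0 0.7;0 0 0 0 0.7;0 0 -0.5 0 0.7;0 0 -1 0 0.7;0 0 -1 0 0.7;0 0 -1 0 0.7;0 0 -1 0 0.7;0 0 -1 0 0.7;0 0 -1 0 0.7"}}

```text
time_s: 30.3
eef_pos: [0.6312, -0.0922, 0.307]
eef_rot: [-180.0, 0.1, -167.3]
wrist_force: [0.7, 0.0, 0.5]
finger_gap: 0.0668
finger_force: 0.0
```

Request:
{"op": "play_rows", "data": {"deltas": "1 0 0 0 0.7;1 0 0 0 0.7;1 0 0 0 0.7;1 0 0 0 0.7;1 0 0 0 0.7;1 0 0 0 0.7;1 0 0 0 0.7;0 0 0 0 0.7;0 0 0 0 0.7"}}

```text
time_s: 31.2
eef_pos: [0.4949, -0.123, 0.306]
eef_rot: [-180.0, 0.1, -167.3]
wrist_force: [1.1, 0.0, 0.4]
finger_gap: 0.0669
finger_force: 0.0
```

```bash
python3 - <<'E'
from h import *
o=r.observe();print(o["time_s"],o["eef_pos"],o["wrist_force"])
t=r.get_image("top");s=r.get_image("side")
for n in("top","side"):
    for l in("beaker","brush","low_beaker","amber_bottle","dropper_jar","dish","wash_bottle"): print(n,l,find(l,n)[:2])
cv2.imwrite("pics/end.png",np.hstack([cv2.resize(t[110:260,290:440],(400,400)),cv2.resize(s[120:270,240:390],(400,400))]))
E
```

```text
31.2 [ 0.49492402 -0.12304773  0.30598824] [1.09742528 0.01145338 0.39474641]
top beaker [(0.86, [0.654, -0.08, -0.002], [357, 209]), (0.71, [0.568, 0.292, 0.003], [199, 248])]
top brush [(0.61, [0.662, -0.079, 0.003], [357, 205]), (0.57, [0.421, 0.399, 0.016], [151, 312])]
top low_beaker []
top amber_bottle [(0.73, [0.716, 0.073, -0.001], [292, 184])]
top dropper_jar [(0.84, [0.734, -0.276, -0.0], [439, 174])]
top dish [(0.63, [0.602, 0.43, -0.005], [141, 235])]
top wash_bottle [(0.89, [0.513, -0.42, -0.003], [503, 267])]
side beaker []
side brush [(0.96, [0.419, 0.397, 0.015], [342, 433]), (0.67, [0.718, 0.069, 0.001], [256, 264])]
side low_beaker [(0.64, [0.488, -0.215, 0.002], [392, 220]), (0.25, [0.508, -0.429, 0.003], [403, 183])]
side amber_bottle [(0.57, [0.719, 0.074, 0.001], [255, 265])]
side dropper_jar [(0.75, [0.73, -0.28, 0.004], [311, 191])]
side dish [(0.84, [0.597, 0.427, 0.001], [219, 418]), (0.22, [0.563, 0.284, 0.003], [281, 354])]
side wash_bottle [(0.72, [0.506, -0.43, 0.004], [404, 183])]
```

View pics/end.png

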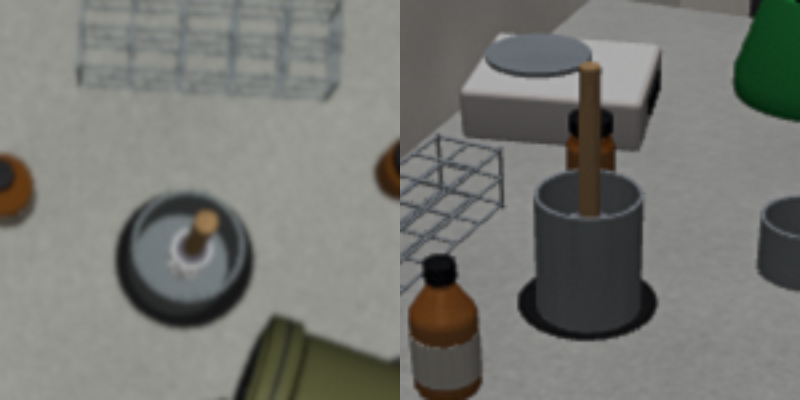

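The brush stands upright in the beaker, the beaker is wholly on the mat, and the other things are where they were. The arm is clear of everything, so I'm handing in.

```bash
python3 -c "
from plant import r
print(r.finish_job())"
```

```text
the job is handed in; nothing more can be done
None
```

The job is done and handed in at about 31 s: the tall beaker stands wholly on the mat, it was scrubbed with two 65 mm strokes from the floor, and the brush is left standing in it with the other things where they were; the hand-in returned no verdict.

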